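Sort the washed lab ware to its places

TASK

Sort the small ware standing about on the bench to where each kind belongs: drop both steel grinding cylinders through the funnel into the grinding jar, stand the wide sample pot in the larger blue tray and the slim one in the smaller blue tray, and lay the closed Petri dish flat in the middle of the round turntable, not sticking out over its edge. Set the pots and the dish down rather than dropping them, and leave the brown glass bottle standing where it is.

Things in the scene. Friction and masses are not known exactly. Their poses are not given: they have to be found in the camera images.
- slug_a_center (a point): One of two identical small steel grinding cylinders, standing on end on the bench: 20 mm diameter, 24 mm tall, about 60 g. The point is its centre, 12 mm above its underside; z runs up its axis.
- slug_b_center (a point): The other steel grinding cylinder, the same in every way: 20 mm diameter, 24 mm tall, point at its centre.
- pot_large_center (a point): The wide sample pot, cream plastic with a white screw cap, standing upright: 50 mm diameter over its whole height, 66 mm tall, about 120 g. The point is its centre, 33 mm above its underside; z runs up its axis.
- pot_small_center (a point): The slim sample pot, same materials, standing upright: 32 mm diameter over its whole height, 55 mm tall, about 50 g. The point is its centre, 27.5 mm above its underside; z runs up its axis.
- dish_center (a point): Closed white Petri dish lying flat, rigid: 60 mm diameter, 15 mm tall, about 40 g. The point is its centre, 7.5 mm above its underside; z runs up its axis.
- mill_jar: Fixed steel grinding jar, 80 mm diameter, 60 mm tall, with a white funnel fixed on top: rim 115 mm above the bench, 100 mm outer and 94 mm inner diameter, narrowing at 60 degrees to a 36 mm bore 60 mm above the bench, which goes straight down to a floor at 6 mm. What is let go over the funnel slides in; both cylinders fit, one above the other. Origin on the axis at bench height, z up.
- tray_large: The larger of two low square blue trays, fixed: one open bay, 70 x 70 mm inside, walls 6 mm thick with their top 16 mm above the bench, floor 4 mm above the bench. Origin at the middle of the bay at bench height, z up, x and y along the sides. Takes the wide pot.
- tray_small: The smaller square blue tray, fixed: one open bay, 48 x 48 mm inside, walls 6 mm thick with their top 16 mm above the bench, floor 4 mm above the bench. Origin at the middle of the bay at bench height, z up, x and y along the sides. Takes the slim pot.
- turntable: Low round plating turntable, fixed and not turning: flat dark metal disc of 90 mm diameter with a thin white circle of about 64 mm, its top 30 mm above the bench, on a narrower grey foot. Origin on its axis at bench height, z up.
- bottle_center (a point): Bystander: a brown glass bottle with black cap, standing on the bench, 48 mm diameter, 95 mm tall, to be left alone. The point is its centre, 47.5 mm above its underside.

How it is judged:
By the outcome, as a careful person would: the job done as asked, in the order asked, and still so for the second after the job is handed in, with the robot touching nothing.
It also fails if it takes over 120 s, if anything falls off the work surface, if the arm or the gripper's body presses on something with over 40 N, if the wrist force passes 120 N, or if a joint passes its speed limit or range.

ROBOT

A 6-joint arm with a two-finger parallel gripper is mounted at the origin on the work surface. World frame = base frame: x ahead of the robot, y to its left, z up, the work surface at z = 0. Lengths are in m, angles in degrees, forces in N, time in s.
With the tool pointing down it reaches from about 0.25 to 0.725 m from the base axis. Payload 9.7 kg.
Tool frame: the origin (TCP) lies at the very end of the fingers, on their centre line; the grasp point (between the pads) lies grasp_offset behind it (grasp_offset is the distance from the TCP to the grasp point, in m); z points along the fingers, y is the line along which they close (so a half turn about z gives the same grasp; the last joint's range is limited). The gripper opens to 85 mm and grips with 20 to 120 N. Pads are 22 mm wide; open, the fingers measure 114 mm over their backs; the gripper's body (76 mm by 85 mm) begins 54 mm behind the grasp point. The pads swing forward as they close: fully open they stand 13 mm farther back than shut.
Start: joints at [-72.823, 4.979, 10.078, 95.1, 0, 90], TCP at [0.162, -0.525, 0.231] pointing down, gripper open.
Joint ranges: [-179.16, 179.16], [-48.56, 103.87], [-65.8, 70.77], [-126.05, 130.52], [-82.76, 87.17], [-180, 180]. Speed limits (degrees/s): [127.2, 127.2, 147.25, 180, 180, 180].

INTERFACE

Orientations are given as [roll, pitch, yaw] about the fixed x, y, z axes, in that order (R = Rz(yaw) Ry(pitch) Rx(roll)).
In Python, from workcell import get_obs, camera, calibration, job_done, recognise, cut_out, mark_of, grasp_offset gives the robot as it stands.
- The arm moves only by the tool servo_tool, never from a script. Its argument "moves" is a list of rows, each a list of 3 entries, a list of its own where there are three numbers: the turn, a rotation vector about the tool's x, y, z in degrees, then the shift along the tool's x, y, z in m, then the opening in per cent of the stroke, from 0 (shut) to 100 (fully open). In form: [[[ax, ay, az], [x, y, z], claw], ...]. A call has 1 to 12 rows; each row shifts and turns the commanded pose from where the row before left it, along the tool's axes as they then stand; what a row does not reach is not made up. A row lasts 1/10 s, in which the tool goes at most 50 mm and 8.59 degrees, less where a joint would pass 70% of its speed; a pose out of reach is approached as far as the arm can. A call is refused whole if a number of a shift passes 0.05 or a number of a turn 8.59, either way. A call with a gripper value outside its range is refused whole. The fingers move at their own pace and stop on an object; "force" is the grip in N (left out, the last holds). Time passes only in rows, so rows that do not move let the fingers close. It gives the time, the measured TCP pose, the force, the opening and the grip force at its end, in the units of the state.
- get_obs(): the state, without advancing time (a new reading comes with each control period).
- camera(name): name is "side" or "top"; returns (picture, depth): 384x512x3 uint8, red, green, blue; 384x512 float32, m along the optical axis (not along the pixel's ray), 0 where there is no reading.
- calibration(name): a dict with "camera_matrix" (3x3 intrinsics, pixels), "R" (3x3) and "t" (3): a world point X has camera coordinates R X + t. Camera axes: x right, y down, z forward; pixel columns grow to the right and rows downward; lengths in m; the calibration is good to about 2 mm. A picture is of the moment at which its call begins. calibration takes no time and is no camera call.
- job_done(): hands the job in; it is judged then, once.
Trained networks look in the newest picture that a camera, given by its name, has taken for a name from the list of things; names that differ only in an ending like _2 or _b are one class to them, and where a whole thing is asked for, a point or a joint stands for the part that bears it (a point fixed in the world has none). Each returns a list of dicts, best first, with "score" (0 to 1); they miss things now and then, are a little off and sometimes report something else, mostly with a low value. They report only what shows in the picture. A call takes as long as a camera call.
- recognise(name, camera): "xyz" ([x, y, z] in m, in the coordinates of the camera as it stood for that picture, good to about 4 mm: the middle of the surface that is visible of it).
- cut_out(name, camera): "mask" (384x512 bool, what is visible of it).
- mark_of(name, camera): "xyz" ([x, y, z] in m, in the coordinates of the camera as it stood for that picture, good to about 4 mm: a listed point, or the origin of a listed thing).
The state is a dict: "time": time; "q": joint angles; "qd": joint speeds; "joint_efforts": joint torques, N m; "ee_pos": TCP position; "tcp_rot": TCP orientation; "wrist_force": force on the tool from outside, world axes, zero at the start; "torque": the same for the moment, N m; "opening": finger opening in m; "grasp_force": force on a finger pad.
Only numpy, scipy, OpenCV 4.12 (cv2) and the standard library are available. Lean on these libraries where they do the work, as an engineer would, in place of code of your own. Each camera call takes 0.05 s, during which the arm holds its last target. There are 200 camera calls.

## Working session

There is one attempt and no reset: what is moved stays moved. The work goes in short steps, Python scripts to look and compute and a tool call to move; the robot and the scene stay as the last step left them, time stands still between calls to the robot, and variables do not carry over. Pictures are saved under pics/ and viewed, at most 14 in all, crops included, and the job is handed in when it is done.

Besides the shell and the picture viewer there is one more tool, called after "Request:" as a command line: name --argument value ..., lists and objects as JSON in quotes. servo_tool: Moves the arm, as the interface text tells. Its arguments: {"type":"object","properties":{"moves":{"type":"array"},"force":{"type":"number"}},"required":["moves"]}

```bash
mkdir -p pics; cat > h.py <<'E'
from workcell import *
import numpy as np, cv2
def w(p,c):
    k=calibration(c); return np.array(k["R"]).T@(np.array(p)-np.array(k["t"]))
E
python3 - <<'E'
from h import *
np.set_printoptions(precision=4,suppress=True)
o=get_obs(); print(o["time"],o["ee_pos"],o["tcp_rot"],o["opening"],grasp_offset)
for c in("top","side"):
    p,d=camera(c); cv2.imwrite(f"pics/{c}0.png",p[...,::-1]); np.save(c+"0.npy",d)
    for n in "slug_a_center pot_large_center pot_small_center dish_center mill_jar tray_large tray_small turntable bottle_center".split():
        print(c,n,[(round(r["score"],2),w(r["xyz"],c).round(4)) for r in mark_of(n,c)[:3]])
E
```

```text
0.0 [ 0.1623 -0.5253  0.2306] [-179.9257    0.0012   17.1761] 0.08569370116279448 0.0187
top slug_a_center [(0.36, array([0.466 , 0.149 , 0.0177]))]
top pot_large_center [(0.54, array([0.3908, 0.2769, 0.0303]))]
top pot_small_center [(0.72, array([ 0.653 , -0.1368,  0.0027])), (0.63, array([ 0.4437, -0.1463,  0.0292]))]
top dish_center [(0.75, array([0.4794, 0.008 , 0.0095]))]
top mill_jar [(0.92, array([ 0.6515, -0.1354,  0.0048])), (0.42, array([ 0.4436, -0.1466,  0.0309]))]
top tray_large [(0.56, array([ 0.5298,  0.4165, -0.0011])), (0.21, array([ 0.6292, -0.0097,  0.0493]))]
top tray_small [(0.76, array([0.6658, 0.1464, 0.0017]))]
top turntable [(0.92, array([ 0.5457, -0.3983, -0.0005])), (0.6, array([0.3953, 0.2788, 0.03  ]))]
top bottle_center [(0.22, array([ 0.3934, -0.3023,  0.0126]))]
side slug_a_center [(0.4, array([0.4654, 0.1463, 0.0153]))]
side pot_large_center [(0.95, array([0.3896, 0.2803, 0.033 ]))]
side pot_small_center [(0.87, array([ 0.4429, -0.1438,  0.0311]))]
side dish_center [(0.73, array([0.4787, 0.0089, 0.0087]))]
side mill_jar [(0.73, array([ 0.6498, -0.1364, -0.0006]))]
side tray_large [(0.74, array([0.5306, 0.4144, 0.0041]))]
side tray_small [(0.61, array([0.6641, 0.1454, 0.0018])), (0.5, array([0.4648, 0.1494, 0.0124]))]
side turntable [(0.66, array([ 0.5452, -0.3956,  0.0028]))]
side bottle_center [(0.87, array([ 0.6283, -0.0102,  0.0506]))]
```

View pics/top0.png

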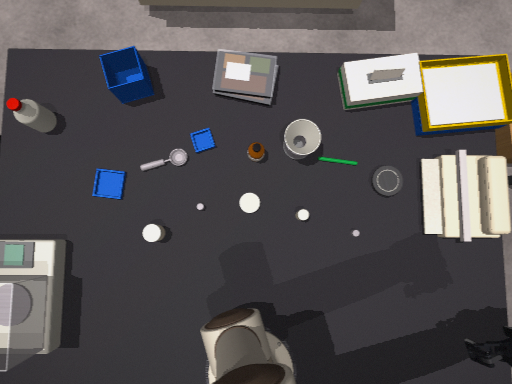

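View pics/side0.png

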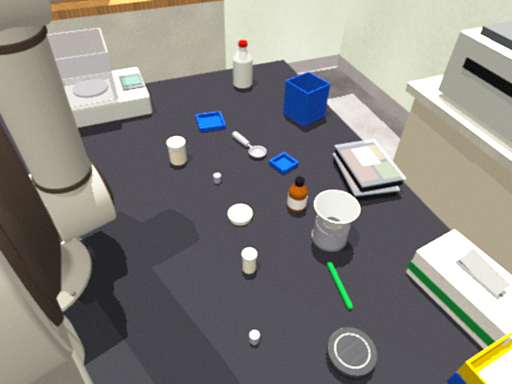

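The top view shows the slugs at (200,207) and (356,233), the pots at (153,232) and (303,215), and the dish at (250,203). The trays are at (109,184) and (203,140), the funnel at (302,135), the turntable at (388,181) and the bottle at (256,151). These agree with the networks, except for top-view mix-ups with low scores. Next I'll refine with the depth from both cameras.

```bash
cat >> h.py <<'E'
def cloud(c,d):
    k=calibration(c);K=np.array(k["camera_matrix"]);v,u=np.nonzero(d>0);z=d[v,u]
    P=np.stack([(u-K[0,2])/K[0,0]*z,(v-K[1,2])/K[1,1]*z,z])
    return (np.array(k["R"]).T@(P-np.array(k["t"])[:,None])).T
def circ(P,xy,r,zt,tol=.006):
    s=P[(np.hypot(*(P[:,:2]-xy).T)<r)&(abs(P[:,2]-zt)<tol)]
    if len(s)<4: return len(s),
    (a,b),rr=cv2.minEnclosingCircle(s[:,:2].astype(np.float32))
    return len(s),s.mean(0).round(4),(round(a,4),round(b,4)),round(rr,4)
E
python3 - <<'E'
from h import *
np.set_printoptions(precision=4,suppress=True)
T={"slugA":(.466,.148,.02,.024),"slugB":(.393,-.302,.02,.024),"potL":(.390,.278,.04,.066),"potS":(.443,-.145,.03,.055),"dish":(.479,.0085,.04,.015),"jar":(.6505,-.136,.06,.115),"trayL":(.530,.4155,.065,.016),"trayS":(.665,.146,.05,.016),"tt":(.5455,-.397,.055,.03)}
for c in("top","side"):
    P=cloud(c,np.load(c+"0.npy"))
    for n,(x,y,r,z) in T.items(): print(c,n,*circ(P,(x,y),r,z))
E
```

```text
top slugA 38 [0.4665 0.1505 0.0239] (0.4668, 0.1502) 0.0101
top slugB 38 [ 0.3917 -0.3002  0.0236] (0.3917, -0.3004) 0.0096
top potL 264 [0.3902 0.2764 0.0665] (0.3903, 0.277) 0.025
top potS 99 [ 0.4433 -0.1428  0.0556] (0.4429, -0.1434) 0.016
top dish 322 [0.4786 0.0076 0.0159] (0.4788, 0.0072) 0.0298
top jar 231 [ 0.6576 -0.1391  0.1138] (0.6522, -0.1346) 0.0498
top trayL 262 [0.5323 0.4195 0.016 ] (0.5326, 0.4193) 0.0567
top trayS 164 [0.6653 0.148  0.0162] (0.665, 0.1476) 0.0406
top tt 732 [ 0.5449 -0.3954  0.0304] (0.5448, -0.3968) 0.0459
side slugA 38 [0.4665 0.1476 0.0234] (0.4669, 0.1494) 0.0097
side slugB 94 [ 0.3909 -0.303   0.0236] (0.392, -0.3012) 0.0108
side potL 177 [0.39   0.273  0.0661] (0.3909, 0.2755) 0.0259
side potS 159 [ 0.4427 -0.1462  0.0547] (0.4434, -0.1451) 0.0165
side dish 374 [0.478  0.0041 0.015 ] (0.4791, 0.006) 0.0311
side jar 289 [ 0.6597 -0.1286  0.1131] (0.6525, -0.1344) 0.0507
side trayL 187 [0.5317 0.4157 0.015 ] (0.5332, 0.4183) 0.0573
side trayS 175 [0.6645 0.1456 0.0148] (0.665, 0.147) 0.0417
side tt 1914 [ 0.5433 -0.3995  0.03  ] (0.5448, -0.3972) 0.0459
```

Request:
servo_tool --moves '[[[0, 0, 8.5], [0.03, 0, 0], 100], [[0, 0, 8.5], [0.03, 0, 0], 100], [[0, 0, 0], [0.03, 0, 0], 100], [[0, 0, 0], [0, 0, 0], 100], [[0, 0, 0], [0, 0, 0], 100]]' --force 30

```text
time: 1.5
ee_pos: [0.2512, -0.5118, 0.2311]
tcp_rot: [-180.0, 0.0, 0.3]
wrist_force: [0.1, 0.2, 0.1]
opening: 0.0857
grasp_force: 0.0
```

Request:
servo_tool --moves '[[[0, 0, 0.3], [0.0235, -0.035, 0.015], 100], [[0, 0, 0], [0.0235, -0.035, 0.015], 100], [[0, 0, 0], [0.0235, -0.035, 0.015], 100], [[0, 0, 0], [0.0235, -0.035, 0.015], 100], [[0, 0, 0], [0.0235, -0.035, 0.015], 100], [[0, 0, 0], [0.0235, -0.035, 0.015], 100], [[0, 0, 0], [0, 0, 0], 100], [[0, 0, 0], [0, 0, 0], 100]]'

```text
time: 2.3
ee_pos: [0.3917, -0.3019, 0.1413]
tcp_rot: [180.0, 0.0, -0.0]
wrist_force: [0.0, -1.5, -0.1]
opening: 0.0852
grasp_force: 0.0
```

```bash
python3 -c "
from h import *
o=get_obs();print(o['q'],o['ee_pos'],o['tcp_rot'])"
```

```text
[-3.76060161e+01 -3.46337267e+00 -8.40544168e+00  8.50670796e+01
 -2.00498303e-02  1.42434226e+02] [ 0.39172182 -0.30185783  0.14130473] [ 1.79989685e+02  1.94755044e-02 -4.02417413e-02]
```

Request:
servo_tool --moves '[[[0, 0, -8.182], [0, 0, 0.008], 100], [[0, 0, -8.182], [0, 0, 0.008], 100], [[0, 0, -8.182], [0, 0, 0.008], 100], [[0, 0, -8.182], [0, 0, 0.008], 100], [[0, 0, -8.182], [0, 0, 0.008], 100], [[0, 0, -8.182], [0, 0, 0.008], 100], [[0, 0, -8.182], [0, 0, 0.008], 100], [[0, 0, -8.182], [0, 0, 0.008], 100], [[0, 0, -8.182], [0, 0, 0.008], 100], [[0, 0, -8.182], [0, 0, 0.008], 100], [[0, 0, -8.182], [0, 0, 0.008], 100], [[0, 0, 0], [0, 0, 0], 60]]'

```text
time: 3.5
ee_pos: [0.3908, -0.3034, 0.0529]
tcp_rot: [-180.0, -0.0, 89.9]
wrist_force: [0.0, 0.7, 0.5]
opening: 0.0735
grasp_force: 0.0
```

Request:
servo_tool --moves '[[[0, 0, 0], [0.001, 0, 0.016], 60], [[0, 0, 0], [0, 0, 0.016], 60], [[0, 0, 0], [0, 0, 0.015], 50], [[0, 0, 0], [0, 0, 0], 50], [[0, 0, 0], [0, 0, 0], 0], [[0, 0, 0], [0, 0, 0], 0], [[0, 0, 0], [0, 0, 0], 0], [[0, 0, 0], [0, 0, 0], 0], [[0, 0, 0], [0, 0, 0], 0], [[0, 0, 0], [0, 0, 0], 0]]' --force 30

```text
time: 4.5
ee_pos: [0.3925, -0.302, 0.0076]
tcp_rot: [179.9, 0.1, 89.8]
wrist_force: [-3.1, -1.9, 7.1]
opening: 0.0188
grasp_force: 29.7
```

Request:
servo_tool --moves '[[[0, 0, 0], [0, 0, -0.02], 0], [[0, 0, 0], [0, 0, -0.04], 0], [[0, 0, 0], [0, 0, -0.045], 0], [[0, 0, 0], [0, 0, -0.045], 0], [[0, 0, 0], [0.024, 0.037, -0.02], 0], [[0, 0, 0], [0.024, 0.037, 0], 0], [[0, 0, 0], [0.024, 0.037, 0], 0], [[0, 0, 0], [0.024, 0.037, 0], 0], [[0, 0, 0], [0.024, 0.037, 0], 0], [[0, 0, 0], [0.024, 0.037, 0], 0], [[0, 0, 0], [0.024, 0.037, 0], 0], [[0, 0, 0], [0, 0, 0], 0]]'

```text
time: 5.7
ee_pos: [0.6544, -0.1303, 0.1739]
tcp_rot: [-179.9, -0.1, 90.1]
wrist_force: [-0.4, 0.3, -1.4]
opening: 0.0188
grasp_force: 29.5
```

Request:
servo_tool --moves '[[[0, 0, 0], [-0.004, -0.001, 0.02], 0], [[0, 0, 0], [0, 0, 0.02], 0], [[0, 0, 0], [0, 0, 0.018], 0], [[0, 0, 0], [0, 0, 0], 0], [[0, 0, 0], [0, 0, 0], 0]]'

```text
time: 6.2
ee_pos: [0.6501, -0.1379, 0.1189]
tcp_rot: [-180.0, -0.0, 89.9]
wrist_force: [0.2, -0.8, -0.2]
opening: 0.0186
grasp_force: 29.5
```

Request:
servo_tool --moves '[[[0, 0, 0], [0.003, 0.002, 0], 0], [[0, 0, 0], [0, 0, 0], 0], [[0, 0, 0], [0, 0, 0], 40], [[0, 0, 0], [0, 0, 0], 40], [[0, 0, 0], [0, 0, 0], 40], [[0, 0, 0], [0, 0, 0], 40], [[0, 0, 0], [0, 0, -0.03], 40], [[0, 0, 0], [0, 0, -0.03], 40], [[0, 0, 0], [0, 0, 0], 40]]'

```text
time: 7.1
ee_pos: [0.6537, -0.135, 0.1831]
tcp_rot: [179.6, 0.1, 89.9]
wrist_force: [0.0, -1.2, 1.6]
opening: 0.0343
grasp_force: 0.0
```

```bash
python3 -c "
from h import *
for c in('top','side'):
    p,d=camera(c);print(c,circ(cloud(c,d),(.392,-.301),.02,.024),[ (round(r['score'],2),w(r['xyz'],c).round(3)) for r in mark_of('slug_a_center',c)])
o=get_obs();print(o['q'],o['ee_pos'],o['opening'])"
```

```text
top (0,) [(0.58, array([0.465, 0.152, 0.013])), (0.17, array([0.48 , 0.007, 0.008]))]
side (0,) [(0.41, array([0.466, 0.15 , 0.011]))]
[-1.16680897e+01  2.07997918e+01  2.27430979e+01  9.20279576e+01
 -8.01654410e-04  7.84526012e+01] [ 0.65206257 -0.13466105  0.17709333] 0.034108523213825764
```

Request:
servo_tool --moves '[[[0, 0, 0], [0.0356, -0.0231, 0], 50], [[0, 0, 0], [0.0356, -0.0231, 0], 50], [[0, 0, 0], [0.0356, -0.0231, 0], 50], [[0, 0, 0], [0.0356, -0.0231, 0], 50], [[0, 0, 0], [0.0356, -0.0231, 0], 50], [[0, 0, 0], [0.0356, -0.0231, 0.02], 50], [[0, 0, 0], [0.0356, -0.0231, 0.03], 50], [[0, 0, 0], [0.0356, -0.0231, 0.03], 50], [[0, 0, 0], [0, 0, 0.03], 50], [[0, 0, 0], [0, 0, 0], 50], [[0, 0, 0], [0, 0, 0], 50], [[0, 0, 0], [0, 0, 0], 50]]'

```text
time: 8.5
ee_pos: [0.4709, 0.1474, 0.072]
tcp_rot: [179.9, -0.0, 89.8]
wrist_force: [0.0, 0.5, 0.2]
opening: 0.0427
grasp_force: 0.0
```

Request:
servo_tool --moves '[[[0, 0, 0], [0.002, -0.003, 0.02], 50], [[0, 0, 0], [0, 0, 0.02], 50], [[0, 0, 0], [0, 0, 0.02], 50], [[0, 0, 0], [0, 0, 0], 50], [[0, 0, 0], [0, 0, 0], 50], [[0, 0, 0], [0, 0, 0], 0], [[0, 0, 0], [0, 0, 0], 0], [[0, 0, 0], [0, 0, 0], 0], [[0, 0, 0], [0, 0, 0], 0], [[0, 0, 0], [0, 0, 0], 0]]'

```text
time: 9.5
ee_pos: [0.4679, 0.1499, 0.0122]
tcp_rot: [179.9, -0.0, 89.9]
wrist_force: [0.7, -0.6, 5.6]
opening: 0.0183
grasp_force: 29.1
```

Request:
servo_tool --moves '[[[0, 0, 0], [0, 0, -0.03], 0], [[0, 0, 0], [0, 0, -0.045], 0], [[0, 0, 0], [0, 0, -0.045], 0], [[0, 0, 0], [0, 0, -0.045], 0], [[0, 0, 0], [-0.0356, 0.0231, 0], 0], [[0, 0, 0], [-0.0356, 0.0231, 0], 0], [[0, 0, 0], [-0.0356, 0.0231, 0], 0], [[0, 0, 0], [-0.0356, 0.0231, 0], 0], [[0, 0, 0], [-0.0356, 0.0231, 0], 0], [[0, 0, 0], [-0.0356, 0.0231, 0], 0], [[0, 0, 0], [-0.0356, 0.0231, 0], 0], [[0, 0, 0], [-0.0356, 0.0231, 0], 0]]'

```text
time: 10.7
ee_pos: [0.652, -0.1371, 0.1763]
tcp_rot: [179.9, 0.0, 89.9]
wrist_force: [0.1, -0.0, 0.6]
opening: 0.0189
grasp_force: 29.5
```

Request:
servo_tool --moves '[[[0, 0, 0], [0, 0, 0], 0], [[0, 0, 0], [0, 0, 0], 0], [[0, 0, 0], [0, 0, 0], 0]]'

```text
time: 11.0
ee_pos: [0.6509, -0.1348, 0.1761]
tcp_rot: [180.0, -0.0, 89.9]
wrist_force: [-0.3, 0.5, -0.9]
opening: 0.0184
grasp_force: 29.7
```

Request:
servo_tool --moves '[[[0, 0, 0], [0, 0.001, 0.02], 0], [[0, 0, 0], [0, 0, 0.02], 0], [[0, 0, 0], [0, 0, 0.018], 0], [[0, 0, 0], [0, 0, 0], 0], [[0, 0, 0], [0, 0, 0], 0], [[0, 0, 0], [0, 0, 0], 40], [[0, 0, 0], [0, 0, 0], 40], [[0, 0, 0], [0, 0, 0], 40], [[0, 0, 0], [0, 0, 0], 40], [[0, 0, 0], [0, 0, -0.03], 40], [[0, 0, 0], [0, 0, -0.03], 40], [[0, 0, 0], [0, 0, 0], 40]]'

```text
time: 12.2
ee_pos: [0.6535, -0.1358, 0.1825]
tcp_rot: [179.6, 0.1, 89.9]
wrist_force: [-0.1, 0.7, 0.6]
opening: 0.0342
grasp_force: 0.0
```

Request:
servo_tool --moves '[[[0, 0, 0], [0.0373, -0.0238, 0], 40], [[0, 0, 0], [0.0373, -0.0238, 0], 100], [[0, 0, 0], [0.0373, -0.0238, 0], 100], [[0, 0, 0], [0.0373, -0.0238, 0], 100], [[0, 0, 0], [0.0373, -0.0238, 0], 100], [[0, 0, 0], [0.0373, -0.0238, 0], 100], [[0, 0, 0], [0.0373, -0.0238, 0], 100], [[0, 0, 0], [0.0373, -0.0238, 0], 100], [[0, 0, 0], [0.0373, -0.0238, 0], 100], [[0, 0, 0], [0.0373, -0.0238, 0.02], 100], [[0, 0, 0], [0.0373, -0.0238, 0.02], 100], [[0, 0, 0], [0, 0, 0], 100]]'

```text
time: 13.4
ee_pos: [0.3877, 0.278, 0.1347]
tcp_rot: [-179.8, 0.1, 90.2]
wrist_force: [0.1, -0.6, -0.4]
opening: 0.0856
grasp_force: 0.0
```

```bash
python3 - <<'E'
from h import *
p,d=camera('top');cv2.imwrite('pics/top1.png',cv2.resize(p[90:260,90:410,::-1],None,fx=2,fy=2))
for c in('top','side'):
    print(c,[ (round(r['score'],2),w(r['xyz'],c).round(3)) for r in (camera(c) and mark_of('slug_a_center',c))])
o=get_obs();print(o['q'],o['ee_pos'],o['tcp_rot'],o['opening'])
E
```

```text
top [(0.53, array([ 0.655, -0.137,  0.045]))]
side []
[ 3.50417174e+01 -5.68097220e+00 -1.08347405e+01  8.47983929e+01
 -1.25017098e-02  1.25236027e+02] [0.39197889 0.27481617 0.13808762] [ 1.79953713e+02 -1.73892334e-02  8.98056925e+01] 0.08524315832536015
```

View pics/top1.png

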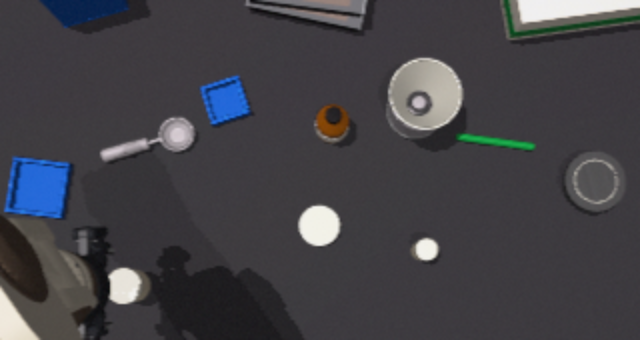

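The crop shows the slug seen at (419,102) inside the funnel's bore. The network puts it at z = 45 mm, which fits the upper of two stacked cylinders. Next is the wide pot.

Request:
servo_tool --moves '[[[0, 0, 0], [0.001, -0.001, 0.035], 100], [[0, 0, 0], [0, 0, 0.035], 100], [[0, 0, 0], [0, 0, 0.033], 100], [[0, 0, 0], [0, 0, 0], 100], [[0, 0, 0], [0, 0, 0], 100], [[0, 0, 0], [0, 0, 0], 0], [[0, 0, 0], [0, 0, 0], 0], [[0, 0, 0], [0, 0, 0], 0], [[0, 0, 0], [0, 0, 0], 0], [[0, 0, 0], [0, 0, 0], 0], [[0, 0, 0], [0, 0, 0], 0]]' --force 30

```text
time: 14.75
ee_pos: [0.3911, 0.2769, 0.0363]
tcp_rot: [179.9, -0.1, 89.9]
wrist_force: [-0.6, -1.4, 6.2]
opening: 0.0491
grasp_force: 30.3
```

```bash
python3 - <<'E'
from h import *
o=get_obs();print(o['ee_pos'],o['tcp_rot'],o['opening'],o['wrist_force'],o['grasp_force'])
for i in range(3):
    camera('top');print(get_obs()['ee_pos'].round(4) if hasattr(o['ee_pos'],'round') else get_obs()['ee_pos'])
E
```

```text
[0.39109298 0.27691721 0.03630793] [ 1.79860441e+02 -7.29007773e-02  8.98746381e+01] 0.04912210492381663 [-0.64783255 -1.43788148  6.23730992] 30.27736008167267
[0.3911 0.2769 0.0363]
[0.3911 0.2769 0.0363]
[0.3911 0.2769 0.0363]
```

Request:
servo_tool --moves '[[[0, 0, 0], [0, 0, -0.02], 0], [[0, 0, 0], [0, 0, -0.03], 0], [[0, 0, 0], [0, 0, -0.02], 0], [[0, 0, 0], [0.0284, 0.0284, 0], 0], [[0, 0, 0], [0.0284, 0.0284, 0], 0], [[0, 0, 0], [0.0284, 0.0284, 0], 0], [[0, 0, 0], [0.0284, 0.0284, 0], 0], [[0, 0, 0], [0.0284, 0.0284, 0], 0], [[0, 0, 0], [0, 0, 0.01], 0], [[0, 0, 0], [0, 0, 0.01], 0], [[0, 0, 0], [0, 0, 0], 0], [[0, 0, 0], [0, 0, 0], 0]]'

```text
time: 16.1
ee_pos: [0.5318, 0.4174, 0.0852]
tcp_rot: [-180.0, 0.0, 89.9]
wrist_force: [-0.6, -0.6, -0.1]
opening: 0.049
grasp_force: 32.1
```

```bash
python3 - <<'E'
from h import *
o=get_obs();print(o['ee_pos'],o['tcp_rot'],o['q'])
for c in('side','top'):
    p,d=camera(c);print(c,[(round(r['score'],2),w(r['xyz'],c).round(3)) for r in mark_of('pot_large_center',c)[:2]])
    if c=='side':cv2.imwrite('pics/side1.png',cv2.resize(p[80:220,130:330,::-1],None,fx=3,fy=3))
E
```

```text
[0.53175524 0.41735667 0.08517469] [-1.79998041e+02  2.70595502e-03  8.98680150e+01] [ 3.81275509e+01  2.19656099e+01  1.41119013e+01  8.21495055e+01
 -9.11458187e-04  1.28259536e+02]
side [(0.85, array([0.533, 0.421, 0.081]))]
top [(0.66, array([0.536, 0.419, 0.083]))]
```

View pics/side1.png

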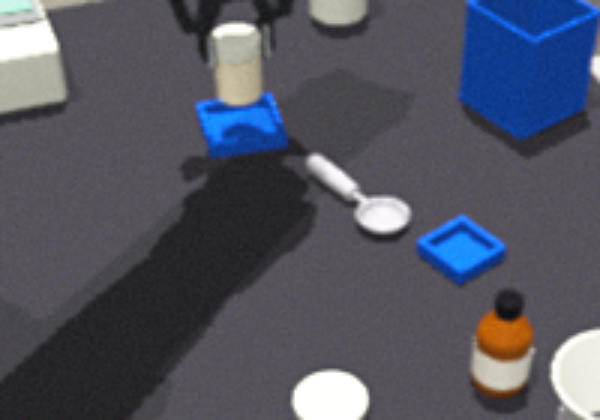

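The pot hangs upright over the middle of the large tray, at about (240,70) in the crop. I'll lower it gently.

Request:
servo_tool --moves '[[[0, 0, 0], [0.001, 0.001, 0.015], 0], [[0, 0, 0], [0, 0, 0.015], 0], [[0, 0, 0], [0, 0, 0.008], 0], [[0, 0, 0], [0, 0, 0.003], 0], [[0, 0, 0], [0, 0, 0.002], 0], [[0, 0, 0], [0, 0, 0.001], 0], [[0, 0, 0], [0, 0, 0], 0], [[0, 0, 0], [0, 0, 0], 0]]'

```text
time: 17.1
ee_pos: [0.5337, 0.4193, 0.0411]
tcp_rot: [180.0, -0.0, 89.9]
wrist_force: [0.0, -0.1, -1.3]
opening: 0.0492
grasp_force: 32.1
```

Request:
servo_tool --moves '[[[0, 0, 0], [0, 0, 0.001], 0], [[0, 0, 0], [0, 0, 0], 0], [[0, 0, 0], [0, 0, 0], 0]]'

```text
time: 17.4
ee_pos: [0.5337, 0.4193, 0.0404]
tcp_rot: [180.0, -0.0, 89.9]
wrist_force: [-0.5, -1.2, 5.3]
opening: 0.0496
grasp_force: 32.4
```

Contact. I'll release it, open to 80% and back off.

Request:
servo_tool --moves '[[[0, 0, 0], [0, 0, 0], 75], [[0, 0, 0], [0, 0, 0], 75], [[0, 0, 0], [0, 0, 0], 90], [[0, 0, 0], [0, 0, 0], 90], [[0, 0, 0], [0, 0, 0], 90], [[0, 0, 0], [0, 0, -0.02], 90], [[0, 0, 0], [0, 0, -0.04], 90], [[0, 0, 0], [0, 0, -0.04], 90], [[0, 0, 0], [0, 0, -0.04], 90], [[0, 0, 0], [0, 0, 0], 90]]'

```text
time: 18.4
ee_pos: [0.535, 0.4203, 0.1865]
tcp_rot: [179.6, -0.3, 89.9]
wrist_force: [-0.1, 0.4, 0.6]
opening: 0.0769
grasp_force: 0.0
```

Request:
servo_tool --moves '[[[0, 0, 0], [-0.0469, -0.0076, 0], 90], [[0, 0, 0], [-0.0469, -0.0076, 0], 90], [[0, 0, 0], [-0.0469, -0.0076, 0], 90], [[0, 0, 0], [-0.0469, -0.0076, 0], 90], [[0, 0, 0], [-0.0469, -0.0076, 0], 90], [[0, 0, 0], [-0.0469, -0.0076, 0], 90], [[0, 0, 0], [-0.0469, -0.0076, 0], 90], [[0, 0, 0], [-0.0469, -0.0076, 0], 90], [[0, 0, 0], [-0.0469, -0.0076, 0], 80], [[0, 0, 0], [-0.0469, -0.0076, 0.02], 80], [[0, 0, 0], [-0.0469, -0.0076, 0.02], 80], [[0, 0, 0], [-0.0469, -0.0076, 0.02], 80]]'

```text
time: 19.6
ee_pos: [0.4412, -0.141, 0.1207]
tcp_rot: [179.9, 0.0, 89.9]
wrist_force: [1.2, -0.6, -0.6]
opening: 0.0686
grasp_force: 0.0
```

Request:
servo_tool --moves '[[[0, 0, 0], [0, 0, 0], 80], [[0, 0, 0], [0, 0, 0], 80], [[0, 0, 0], [0, 0, 0], 80]]'

```text
time: 19.9
ee_pos: [0.4421, -0.1387, 0.1218]
tcp_rot: [180.0, -0.0, 89.9]
wrist_force: [0.7, -0.4, -0.1]
opening: 0.0687
grasp_force: 0.0
```

```bash
python3 - <<'E'
from h import *
o=get_obs();print(o['ee_pos'],o['tcp_rot'],o['q'])
for c in('side','top'):
    p,d=camera(c);P=cloud(c,d);print(c,circ(P,(.533,.419),.05,.070),circ(P,(.443,-.144),.03,.055))
E
```

```text
[ 0.44212385 -0.13866825  0.1217709 ] [ 1.79963002e+02 -3.21177567e-03  8.99037503e+01] [-1.74222361e+01 -7.70714201e+00 -1.44687880e+01  8.32039908e+01
  1.40844848e-02  7.26740189e+01]
side (101, array([0.5287, 0.416 , 0.0699]), (0.5324, 0.4178), 0.0249) (159, array([ 0.4426, -0.1461,  0.0547]), (0.443, -0.1451), 0.0159)
top (266, array([0.5332, 0.4186, 0.0705]), (0.534, 0.4198), 0.0256) (6, array([ 0.4406, -0.1291,  0.054 ]), (0.4411, -0.1295), 0.0059)
```

Request:
servo_tool --moves '[[[0, 0, 0], [-0.0055, 0.001, 0.03], 80], [[0, 0, 0], [0, 0, 0.03], 80], [[0, 0, 0], [0, 0, 0.03], 80], [[0, 0, 0], [0, 0, 0.003], 80], [[0, 0, 0], [0, 0, 0], 80], [[0, 0, 0], [0, 0, 0], 80], [[0, 0, 0], [0, 0, 0], 0], [[0, 0, 0], [0, 0, 0], 0], [[0, 0, 0], [0, 0, 0], 0], [[0, 0, 0], [0, 0, 0], 0], [[0, 0, 0], [0, 0, 0], 0], [[0, 0, 0], [0, 0, 0], 0]]'

```text
time: 21.2
ee_pos: [0.4433, -0.1449, 0.0294]
tcp_rot: [179.9, 0.0, 89.9]
wrist_force: [-1.2, -0.0, 7.1]
opening: 0.0306
grasp_force: 29.5
```

Request:
servo_tool --moves '[[[0, 0, 0], [0, 0, -0.02], 0], [[0, 0, 0], [0, 0, -0.04], 0], [[0, 0, 0], [0, 0, -0.045], 0], [[0, 0, 0], [0, 0, -0.045], 0], [[0, 0, 0], [0.0365, 0.0277, 0], 0], [[0, 0, 0], [0.0365, 0.0277, 0], 0], [[0, 0, 0], [0.0365, 0.0277, 0], 0], [[0, 0, 0], [0.0365, 0.0277, 0], 0], [[0, 0, 0], [0.0365, 0.0277, 0], 0], [[0, 0, 0], [0.0365, 0.0277, 0], 0], [[0, 0, 0], [0.0365, 0.0277, 0], 0], [[0, 0, 0], [0.0365, 0.0277, 0], 0]]'

```text
time: 22.4
ee_pos: [0.6658, 0.1484, 0.1782]
tcp_rot: [-180.0, 0.0, 89.9]
wrist_force: [1.1, -0.6, -0.8]
opening: 0.031
grasp_force: 30.0
```

Request:
servo_tool --moves '[[[0, 0, 0], [0, 0, 0.04], 0], [[0, 0, 0], [0, 0, 0.04], 0], [[0, 0, 0], [0, 0, 0.025], 0], [[0, 0, 0], [0, 0, 0], 0], [[0, 0, 0], [0, 0, 0], 0], [[0, 0, 0], [0, 0, 0], 0]]'

```text
time: 23.0
ee_pos: [0.666, 0.1468, 0.0758]
tcp_rot: [179.8, -0.0, 89.9]
wrist_force: [0.5, -0.4, 0.2]
opening: 0.031
grasp_force: 30.0
```

```bash
python3 - <<'E'
from h import *
o=get_obs();print(o['ee_pos'],o['tcp_rot'],o['q'])
for c in('top','side'):
    p,d=camera(c);P=cloud(c,d);print(c,[(round(r['score'],2),w(r['xyz'],c).round(3)) for r in mark_of('pot_small_center',c)[:2]])
cv2.imwrite('pics/side2.png',cv2.resize(p[100:240,200:400,::-1],None,fx=3,fy=3))
E
```

```text
[0.66600162 0.14684374 0.07583068] [ 1.79827351e+02 -3.74400148e-02  8.98653537e+01] [ 1.24343817e+01  2.27335200e+01  1.40837932e+01  8.11736143e+01
 -1.02849808e-03  1.02569083e+02]
top []
side [(0.57, array([0.665, 0.144, 0.074]))]
```

View pics/side2.png

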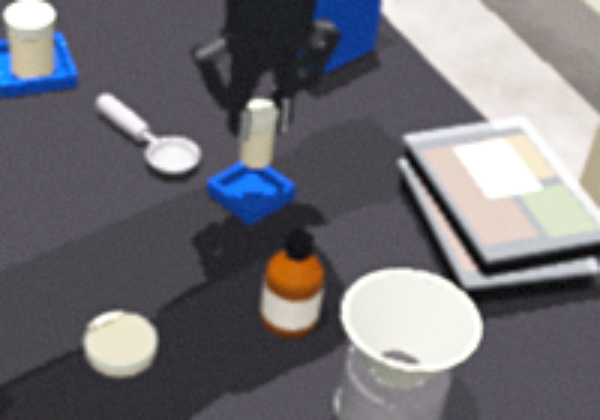

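The slim pot hangs upright over the small tray, at (257,135) in the crop. The wide pot stands in its tray at (32,40).

Request:
servo_tool --moves '[[[0, 0, 0], [0, -0.001, 0.015], 0], [[0, 0, 0], [0, 0, 0.015], 0], [[0, 0, 0], [0, 0, 0.007], 0], [[0, 0, 0], [0, 0, 0.003], 0], [[0, 0, 0], [0, 0, 0.001], 0], [[0, 0, 0], [0, 0, 0], 0], [[0, 0, 0], [0, 0, 0], 0], [[0, 0, 0], [0, 0, 0], 0]]'

```text
time: 24.0
ee_pos: [0.6633, 0.1467, 0.0331]
tcp_rot: [-180.0, 0.0, 89.9]
wrist_force: [-6.5, -1.0, 10.8]
opening: 0.0308
grasp_force: 31.7
```

Request:
servo_tool --moves '[[[0, 0, 0], [0, 0, 0.001], 0], [[0, 0, 0], [0, 0, 0], 0], [[0, 0, 0], [0, 0, 0], 0]]'

```text
time: 24.3
ee_pos: [0.6634, 0.1467, 0.033]
tcp_rot: [-180.0, -0.0, 89.9]
wrist_force: [-9.0, -1.2, 16.6]
opening: 0.0307
grasp_force: 32.3
```

Request:
servo_tool --moves '[[[0, 0, 0], [0, 0, -0.001], 0], [[0, 0, 0], [0, 0, 0], 0], [[0, 0, 0], [0, 0, 0], 55], [[0, 0, 0], [0, 0, 0], 55], [[0, 0, 0], [0, 0, 0], 70], [[0, 0, 0], [0, 0, 0], 70], [[0, 0, 0], [0, 0, 0], 70], [[0, 0, 0], [0, 0, -0.02], 70], [[0, 0, 0], [0, 0, -0.04], 70], [[0, 0, 0], [0, 0, -0.045], 70], [[0, 0, 0], [0, 0, -0.045], 70], [[0, 0, 0], [0, 0, 0], 70]]'

```text
time: 25.5
ee_pos: [0.666, 0.1472, 0.1902]
tcp_rot: [179.4, -0.1, 89.9]
wrist_force: [1.0, -1.1, -0.1]
opening: 0.0597
grasp_force: 0.0
```

Request:
servo_tool --moves '[[[0, 0, 0], [-0.0281, -0.037, 0], 100], [[0, 0, 0], [-0.0281, -0.037, 0], 100], [[0, 0, 0], [-0.0281, -0.037, 0], 100], [[0, 0, 0], [-0.0281, -0.037, 0], 100], [[0, 0, 0], [-0.0281, -0.037, 0], 100], [[0, 0, 0], [0, 0, 0.045], 100], [[0, 0, 0], [0, 0, 0.045], 100], [[0, 0, 0], [0, 0, 0.03], 100], [[0, 0, 0], [0, 0, 0], 100], [[0, 0, 0], [0, 0, 0], 100], [[0, 0, 0], [0, 0, 0], 100], [[0, 0, 0], [0, 0, 0], 100]]'

```text
time: 26.7
ee_pos: [0.4799, 0.0067, 0.0643]
tcp_rot: [179.8, -0.0, 89.9]
wrist_force: [0.4, -0.7, 0.5]
opening: 0.0854
grasp_force: 0.0
```

```bash
python3 - <<'E'
from h import *
o=get_obs();print(o['ee_pos'],o['tcp_rot'],o['q'])
for c in('side','top'):
    p,d=camera(c);P=cloud(c,d);print(c,circ(P,(.665,.147),.035,.059),circ(P,(.479,.0065),.04,.015))
E
```

```text
[0.47989822 0.00674827 0.06426818] [ 1.79836826e+02 -1.67856691e-03  8.98854773e+01] [ 8.06193857e-01 -4.68552020e+00 -1.80873082e+01  7.64350325e+01
 -9.43665266e-04  9.09207176e+01]
side (79, array([0.6624, 0.145 , 0.0582]), (0.6635, 0.1469), 0.017) (369, array([0.4782, 0.0041, 0.0152]), (0.4789, 0.0062), 0.0308)
top (99, array([0.6623, 0.1479, 0.0593]), (0.6635, 0.1479), 0.0164) (0,)
```

Request:
servo_tool --moves '[[[0, 0, 0], [0, -0.001, 0.025], 100], [[0, 0, 0], [0, 0, 0.025], 100], [[0, 0, 0], [0, 0, 0.01], 85], [[0, 0, 0], [0, 0, 0.003], 85], [[0, 0, 0], [0, 0, 0.002], 85], [[0, 0, 0], [0, 0, 0.001], 85], [[0, 0, 0], [0, 0, 0], 85], [[0, 0, 0], [0, 0, 0], 85]]'

```text
time: 27.6
ee_pos: [0.4781, 0.0067, -0.003]
tcp_rot: [179.9, -0.0, 89.9]
wrist_force: [-0.5, 0.5, 0.4]
opening: 0.0726
grasp_force: 0.0
```

Request:
servo_tool --moves '[[[0, 0, 0], [0, 0, 0], 0], [[0, 0, 0], [0, 0, 0], 0], [[0, 0, 0], [0, 0, 0], 0], [[0, 0, 0], [0, 0, 0], 0], [[0, 0, 0], [0, 0, 0], 0]]' --force 25

```text
time: 28.1
ee_pos: [0.478, 0.0067, -0.003]
tcp_rot: [180.0, -0.0, 89.9]
wrist_force: [-0.7, -0.2, 5.6]
opening: 0.0588
grasp_force: 26.5
```

Request:
servo_tool --moves '[[[0, 0, 0], [0, 0, -0.02], 0], [[0, 0, 0], [0, 0, -0.045], 0], [[0, 0, 0], [0, 0, -0.045], 0], [[0, 0, 0], [-0.0449, 0.0074, -0.01], 0], [[0, 0, 0], [-0.0449, 0.0074, 0], 0], [[0, 0, 0], [-0.0449, 0.0074, 0], 0], [[0, 0, 0], [-0.0449, 0.0074, 0], 0], [[0, 0, 0], [-0.0449, 0.0074, 0], 0], [[0, 0, 0], [-0.0449, 0.0074, 0], 0], [[0, 0, 0], [-0.0449, 0.0074, 0], 0], [[0, 0, 0], [-0.0449, 0.0074, 0], 0], [[0, 0, 0], [-0.0449, 0.0074, 0], 0]]'

```text
time: 29.3
ee_pos: [0.5434, -0.3995, 0.116]
tcp_rot: [-180.0, -0.0, 89.9]
wrist_force: [0.5, -0.0, 0.3]
opening: 0.0592
grasp_force: 27.5
```

Request:
servo_tool --moves '[[[0, 0, 0], [0, 0, 0.03], 0], [[0, 0, 0], [0, 0, 0.03], 0], [[0, 0, 0], [0, 0, 0], 0], [[0, 0, 0], [0, 0, 0], 0], [[0, 0, 0], [0, 0, 0], 0]]'

```text
time: 29.8
ee_pos: [0.5442, -0.3978, 0.0585]
tcp_rot: [179.9, 0.1, 89.9]
wrist_force: [-0.8, -0.3, 0.3]
opening: 0.0587
grasp_force: 27.5
```

```bash
python3 - <<'E'
from h import *
o=get_obs();print(o['ee_pos'],o['tcp_rot'],o['wrist_force'])
for c in('top','side'):
    p,d=camera(c);P=cloud(c,d);print(c,[(round(r['score'],2),w(r['xyz'],c).round(3)) for r in mark_of('dish_center',c)[:2]])
cv2.imwrite('pics/side3.png',cv2.resize(p[244:384,230:430,::-1],None,fx=3,fy=3))
E
```

```text
[ 0.54422318 -0.39777041  0.05852293] [1.79882208e+02 8.38911798e-02 8.99025252e+01] [-0.8013873  -0.34078182  0.31196654]
top [(0.56, array([ 0.543, -0.396,  0.069]))]
side [(0.88, array([ 0.544, -0.396,  0.069]))]
```

View pics/side3.png

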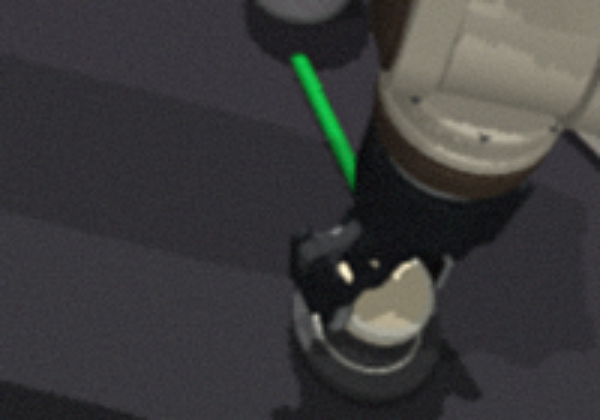

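The dish is held level at (390,300), over the white circle of the turntable. I'll lower it.

Request:
servo_tool --moves '[[[0, 0, 0], [0.001, 0.001, 0.015], 0], [[0, 0, 0], [0, 0, 0.009], 0], [[0, 0, 0], [0, 0, 0.003], 0], [[0, 0, 0], [0, 0, 0.002], 0], [[0, 0, 0], [0, 0, 0.001], 0], [[0, 0, 0], [0, 0, 0], 0], [[0, 0, 0], [0, 0, 0], 0], [[0, 0, 0], [0, 0, 0], 0]]'

```text
time: 30.8
ee_pos: [0.5444, -0.3965, 0.0271]
tcp_rot: [180.0, 0.0, 89.9]
wrist_force: [-1.3, 1.4, 4.7]
opening: 0.059
grasp_force: 27.9
```

Request:
servo_tool --moves '[[[0, 0, 0], [0, 0, 0.001], 0], [[0, 0, 0], [0, 0, 0], 0], [[0, 0, 0], [0, 0, 0], 0]]'

```text
time: 31.1
ee_pos: [0.5445, -0.3966, 0.027]
tcp_rot: [180.0, 0.0, 89.9]
wrist_force: [-4.3, 3.2, 11.0]
opening: 0.0589
grasp_force: 28.4
```

Seated. I'll release it and withdraw.

Request:
servo_tool --moves '[[[0, 0, 0], [0, 0, -0.001], 0], [[0, 0, 0], [0, 0, 0], 85], [[0, 0, 0], [0, 0, 0], 85], [[0, 0, 0], [0, 0, 0], 85], [[0, 0, 0], [0, 0, 0], 100], [[0, 0, 0], [0, 0, 0], 100], [[0, 0, 0], [0, 0, -0.02], 100], [[0, 0, 0], [0, 0, -0.04], 100], [[0, 0, 0], [0, 0, -0.045], 100], [[0, 0, 0], [0, -0.04, -0.03], 100], [[0, 0, 0], [0, -0.04, 0], 100], [[0, 0, 0], [0, -0.04, 0], 100]]'

```text
time: 32.3
ee_pos: [0.4237, -0.3965, 0.1625]
tcp_rot: [179.9, 0.1, 89.9]
wrist_force: [-1.1, -0.4, 0.1]
opening: 0.0855
grasp_force: 0.0
```

Request:
servo_tool --moves '[[[0, 0, 0], [0, -0.04, 0], 100], [[0, 0, 0], [0, -0.03, 0], 100], [[0, 0, 0], [0, 0, 0], 100], [[0, 0, 0], [0, 0, 0], 100], [[0, 0, 0], [0, 0, 0], 100]]'

```text
time: 32.8
ee_pos: [0.3552, -0.3962, 0.1614]
tcp_rot: [180.0, 0.0, 89.9]
wrist_force: [0.4, 0.1, -0.5]
opening: 0.0852
grasp_force: 0.0
```

```bash
python3 - <<'E'
from h import *
np.set_printoptions(precision=4,suppress=True)
T={"potL":(.533,.419,.04,.070),"potS":(.664,.147,.03,.059),"dish":(.5448,-.397,.04,.045),"bottle":(.629,-.010,.03,.095)}
for c in("top","side"):
    p,d=camera(c);cv2.imwrite(f'pics/{c}9.png',p[...,::-1]);P=cloud(c,d);P0=cloud(c,np.load(c+'0.npy'))
    for n,(x,y,r,z) in T.items(): print(c,n,*circ(P,(x,y),r,z))
    print(circ(P0,(.629,-.01),.03,.095))
E
```

```text
top potL 266 [0.5332 0.4185 0.0705] (0.5333, 0.4195) 0.0255
top potS 96 [0.6627 0.148  0.0595] (0.6633, 0.1484) 0.0161
top dish 338 [ 0.5446 -0.3944  0.0454] (0.5454, -0.3947) 0.0307
top bottle 56 [ 0.626  -0.0104  0.0948] (0.6265, -0.0104) 0.0116
(55, array([ 0.626 , -0.0105,  0.0951]), (0.6264, -0.0107), 0.0116)
side potL 0
side potS 0
side dish 880 [ 0.5431 -0.3978  0.0449] (0.5445, -0.3968) 0.0302
side bottle 0
(60, array([ 0.6254, -0.0137,  0.0941]), (0.6265, -0.0134), 0.0119)
```

View pics/top9.png

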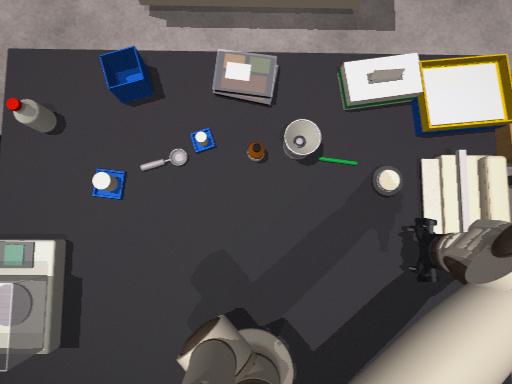

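The final view shows the pots in their trays at (103,181) and (202,138), and the dish centred on the turntable at (388,181). A slug shows in the funnel bore at (299,141), and the bottle is unmoved at (256,151).

```bash
python3 -c "
from workcell import job_done
print(job_done())"
```

```text
the job is handed in; nothing more can be done
None
```

I handed the job in at about 33 s of robot time: both cylinders went into the jar, each pot stands in its tray, the dish lies flat within 2–3 mm of the turntable's centre, and the bottle was not moved.

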